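# Zero the turn counter, then start the clamp screw by its thread drop

### The job

The clamp screw has been set down crooked on its thread: on the black turn counter press the three keys one at a time, first the round one, then the square one, then the bar, to wake, zero and start it. Then swing the screw's crank handle backward (anticlockwise from above), leaving the screw free to sink, until you notice the whole screw drop by one thread, and from there turn it forward (clockwise) one full turn so that the thread is started. Finish still gripping the crank handle with the screw held there, without lifting the screw off its thread, forcing it forward before it drops, or disturbing the small things lying around.

Things in the scene. Friction and masses are not known exactly. Their poses are not given: they have to be found in the camera images.
- screw_base: Grey cast base plate, 130 x 110 x 12 mm, bolted to the table (fixed), with a round boss of 60 mm diameter, 50 mm high, in its middle; the clamp screw stands upright in the boss. Origin: on the screw's axis, at the underside of the plate (table height); z up. Its place and yaw vary.
- screw_top (a point): Centre of the top of the crank's hub, on the screw's axis (hub 28 mm across). It stands 90 mm above the table plus the value of joint screw_lift. The flat steel crank arm runs from here, level, to the handle; the arm's top is 86.5 mm above the table plus screw_lift.
- handle: The crank's upright black handle: a cylinder of 16 mm diameter, 50 mm high, parallel to the screw's axis and 45 mm from it, spinning freely on its pin (so the hand need not turn with it). Origin: centre of its foot, 88 mm above the table plus screw_lift; z up. Nothing higher than it stands near.
- handle_mid (a point): Point on the handle's axis, halfway up (113 mm above the table plus screw_lift). The screw drops only if free to: a handle gripped hard hangs from the gripper and stays up; a handle pushed from the side, or kept loosely between slightly open fingers, slides down by itself. In the forward turn it may be gripped, following it down 6 mm.
- screw_turn (a joint): Turn of the screw in its base, rad, counted on over several turns; grows forward (clockwise from above), falls backward. With b the base's yaw, the handle stands from the screw's axis in the world direction of azimuth b - value. It starts at 0.8 to 1.4. The drop comes between +0.3 and -0.3, hidden and different every time. About 0.5 N at the handle turns it.
- screw_lift (a joint): Height of the screw, m. Starts at 0.004 to 0.0055, lying by its own weight (0.6 kg) on top of the boss's right-hand thread (6 mm a turn); turned backward it rises 1 mm per rad and near 0.0055 drops at once to about 0: the thread drop. Turned forward from there it is drawn down 1 mm per rad, to -0.006 after one turn. Turned on backward it would climb again. Above 0.009: lifted off its thread.
- counter: Turn counter: flat black box, 70 x 152 x 26 mm, fixed to the table, with a green window on its far side and three grey keys of equal height in a row along its y axis. Origin: centre of its underside; z up. Its place and yaw vary.
- key_round_top (a point): Centre of the top of the round key, 21 mm diameter, the right-hand one seen from the robot (46 mm along -y of the counter from the middle key); 34 mm above the table when up.
- key_square_top (a point): Centre of the top of the square key, 19 x 19 mm, the left-hand one (46 mm along +y from the middle key); 34 mm above the table when up.
- key_bar_top (a point): Centre of the top of the bar key, 32 mm (counter's x) by 13 mm, the middle one, 12 mm in front of the counter's centre line; 34 mm above the table when up.
- key_round (a joint): Travel of the round key, m: 0 up, 0.006 fully down; springs back. 2 N starts it, 4.4 N holds it fully down; it counts as pressed beyond 0.004.
- key_square (a joint): The same for the square key.
- key_bar (a joint): The same for the bar key.
- v_block: Bystander: steel V-block, 34 x 40 x 28 mm, loose; leave alone. Origin at the centre of its underside.
- felt_bob: Bystander: felt polishing disc, 40 mm diameter, 12 mm high, loose; leave alone. Origin at the centre of its underside.
- paste_tin: Bystander: round tin, 56 mm diameter, 22 mm high, loose; leave alone. Origin at the centre of its underside.
There are look-alikes about, which are no part of the job. There is more than one size of the counter; the one meant has the size given above.

How it is judged (in metres and radians):
On the way, in this order (a step that is already met when the one before it is completed fails the run):
1. the round key alone is pressed (value of joint key_round above 0.004 m and value of joint each of key_square, key_bar below 0.002 m), for 0.05 s.
2. then the square key alone (value of joint key_square above 0.004 m and value of joint each of key_round, key_bar below 0.002 m), for 0.05 s.
3. then the bar key alone (value of joint key_bar above 0.004 m and value of joint each of key_round, key_square below 0.002 m), for 0.05 s.
4. turned backward, the screw has dropped by one thread (value of joint screw_lift between -0.0015 and 0.0015 m and value of joint screw_turn below 0.8 rad), for 0.1 s.
At the end, for the whole second after the job is handed in: The screw stands one turn into its thread (screw_lift within 1.5 mm of -6 mm, that is one turn give or take a quarter) and at rest, the fingers grip the crank handle (more than 2 N, the grasp within 35 mm of its middle), and all keys are up (value of joint screw_lift between -0.0075 and -0.0045 m and velocity of joint screw_turn between -0.2 and 0.2 rad/s and contact force between the fingers and handle above 2 N and distance between the grasp point and handle_mid below 0.035 m and value of joint each of key_round, key_square, key_bar below 0.002 m); the arm keeps its last pose, push and grip.
It fails at once if two keys are down at once (value of joint each of key_round, key_square above 0.003 m or value of joint each of key_square, key_bar above 0.003 m or value of joint each of key_round, key_bar above 0.003 m).
It fails at once if the screw is lifted off its thread (value of joint screw_lift above 0.009 m).
It fails at once if the screw is forced forward before it has dropped (value of joint screw_turn above 2.1 rad and value of joint screw_lift above 0.001 m).
It fails at once if a bystander is disturbed (distance of any of v_block, felt_bob, paste_tin from where it was at the start of the episode above 0.02 m).
It also fails if it takes over 61 s, if anything falls off the work surface, if the arm or the gripper's body presses on something with over 40 N, if the wrist force passes 120 N, or if a joint passes its speed limit or range.

### The arm

A 6-joint arm with a two-finger parallel gripper is mounted at the origin on a cart in front of the work surface, level with it; the furniture and walls round the work are solid. World frame = base frame: x ahead of the robot, y to its left, z up, the work surface at z = 0. Lengths are in m, angles in degrees, forces in N, time in s.
With the tool pointing down it reaches from about 0.275 to 0.775 m from the base axis. Payload 14.6 kg.
Tool frame: the origin (TCP) lies between the finger pads; the fingertips stand 11 mm ahead of it and the grasp point (between the pads) lies 8 mm behind it; z points along the fingers, y is the line along which they close (so a half turn about z gives the same grasp; the last joint's range is limited). The gripper opens to 85 mm and grips with 20 to 120 N. Pads are 22 mm wide; open, the fingers measure 114 mm over their backs; the gripper's body (76 mm by 85 mm) begins 54 mm behind the grasp point. The pads swing forward as they close: fully open they stand 13 mm farther back than shut.
Start: joints at [-80.862, 15.075, -2.767, 72.158, 0, 81.102], TCP at [0.163, -0.499, 0.242] pointing down, gripper open.
Joint ranges: [-151.79, 151.79], [-50.71, 97.33], [-67.44, 78.34], [-121.81, 120.89], [-77.56, 73.72], [-180, 180]. Speed limits (degrees/s): [108.29, 108.29, 147.25, 159.86, 180, 180].

### API

Orientations are given as [roll, pitch, yaw] about the fixed x, y, z axes, in that order (R = Rz(yaw) Ry(pitch) Rx(roll)).
In Python, from plant import arm, get_image, order, finder gives the robot as it stands. The module is installed in compiled form; this text tells all that it offers.
- The arm moves only by the tool play_rows, never from a script. Its argument "motion" is a list of rows, each a list of 7 numbers: the shift along the tool's x, y, z each as a share of 0.05 m, from -1 to 1, then the turn, a rotation vector about the tool's x, y, z each as a share of 0.1 rad, from -1 to 1, then the opening, from -1 (shut) to 1 (fully open). A call has 1 to 8 rows; each row shifts and turns the commanded pose from where the row before left it, along the tool's axes as they then stand; what a row does not reach is not made up. A row lasts 1/8 s, in which the tool goes at most 62.5 mm and 10.7 degrees, less where a joint would pass 70% of its speed; a pose out of reach is approached as far as the arm can. A call with a number of a shift or a turn outside -1 to 1 is refused whole. A call with a gripper value outside its range is refused whole. The fingers move at their own pace and stop on an object; "force" is the grip in N (left out, the last holds). Time passes only in rows, so rows that do not move let the fingers close. It gives the time, the measured TCP pose, the force, the opening and the grip force at its end, in the units of the state.
- arm.get_state(): the state, without advancing time (a new reading comes with each control period).
- get_image(name): name is "side" or "top"; returns a dict with "img" (480x640x3 uint8, red, green, blue), "camera_matrix" (3x3 intrinsics, pixels), "position" and "rotation" of the camera in the world. Camera axes: x right, y up, looking along -z (the intrinsics and any distortion apply to the point x, -y, -z); pixel columns grow to the right and rows downward; lengths in m; the calibration is good to about 2 mm. A picture is of the moment at which its call begins. There is no depth.
- order.hand_in(): hands the job in; it is judged then, once.
Trained networks look in the newest picture that a camera, given by its name, has taken for a name from the list of things; names that differ only in an ending like _2 or _b are one class to them, and where a whole thing is asked for, a point or a joint stands for the part that bears it (a point fixed in the world has none). Each returns a list of dicts, best first, with "confidence" (0 to 1); they miss things now and then, are a little off and sometimes report something else, mostly with a low value. They report only what shows in the picture. A call takes as long as a camera call. They do not tell look-alikes from the thing itself.
- finder.masks_of(target, camera): "pixels" (480x640 bool, what is visible of it) and "uv" ([column, row] in pixels, amid what is visible of it).
- finder.place_of(target, camera): "uv" ([column, row] in pixels: a listed point, or the origin of a listed thing).
The state is a dict: "time": time; "qpos": joint angles; "qd": joint speeds; "tau": joint torques, N m; "ee_pos": TCP position; "tool_rot": TCP orientation; "contact_force": force on the tool from outside, world axes, zero at the start; "wrist_torque": the same for the moment, N m; "finger_gap": finger opening in m; "grasp_force": force on a finger pad.
Only numpy, scipy, OpenCV 4.12 (cv2) and the standard library are available. Lean on these libraries where they do the work, as an engineer would, in place of code of your own. Each camera call takes 0.05 s, during which the arm holds its last target. There are 200 camera calls.

## Working session

There is one attempt and no reset: what is moved stays moved. The work goes in short steps, Python scripts to look and compute and a tool call to move; the robot and the scene stay as the last step left them, time stands still between calls to the robot, and variables do not carry over. Pictures are saved under pics/ and viewed, at most 10 in all, crops included, and the job is handed in when it is done.

Besides the shell and the picture viewer there is one more tool, called as name([rows], argument=value, ...), one row to a line, values as JSON. play_rows: Moves the arm, as the interface text tells. Its arguments: {"type":"object","properties":{"motion":{"type":"array"},"force":{"type":"number"}},"required":["motion"]}

```bash
mkdir -p pics
cat > h.py <<'E'
import numpy as np, cv2
from plant import arm, get_image, order, finder
def ray(c,uv):
    K=np.array(c["camera_matrix"]);d=np.linalg.solve(K,[uv[0],uv[1],1.]);d=np.array([d[0],-d[1],-d[2]])
    R=np.array(c["rotation"])
    return np.array(c["position"]),R@d
def at_z(c,uv,z):
    p,d=ray(c,uv);return p+d*(z-p[2])/d[2]
def proj(c,P):
    q=np.array(c["rotation"]).T@(np.array(P)-c["position"]);q=np.array([q[0],-q[1],-q[2]])
    u=np.array(c["camera_matrix"])@q;return u[:2]/u[2]
E
python3 - <<'E'
from h import *
s=arm.get_state();print(s)
for n in("top","side"):
    c=get_image(n);print(n,{k:np.round(v,3).tolist() for k,v in c.items() if k!="img"}, c.keys())
    cv2.imwrite(f"pics/{n}0.png",c["img"][:,:,::-1])
    for t,z in(("screw_top",.095),("handle_mid",.118),("screw_base",0),("counter",0),("key_round_top",.034),("key_square_top",.034),("key_bar_top",.034),("v_block",0),("felt_bob",0),("paste_tin",0)):
        for r in finder.place_of(t,n): print(t,np.round(r["uv"],1),round(r["confidence"],2),np.round(at_z(c,r["uv"],z),4))
E
```

```text
{'time': 0.0, 'qpos': array([-8.08612544e+01,  1.51009009e+01, -2.80270829e+00,  7.21592086e+01,
       -5.63597461e-04,  8.11025452e+01]), 'qd': array([-0.02732852,  0.00880208, -0.05564284,  0.05329344, -0.07982712,
       -0.02824875]), 'tau': array([-5.20746908e-03, -6.37611437e+01,  3.84565723e+01,  1.36589861e-02,
       -4.25687285e-04,  6.47878210e-06]), 'ee_pos': array([ 0.16250542, -0.49894541,  0.24181315]), 'tool_rot': array([-1.79937851e+02, -9.15899130e-03,  1.80361957e+01]), 'contact_force': array([ 0.15117864, -0.6188878 ,  0.40087481]), 'wrist_torque': array([-0.03998941,  0.03789375, -0.05867397]), 'grasp_force': 0.0, 'finger_gap': 0.08548533179301963}
top {'camera_matrix': [[580.124, 0.0, 323.321], [0.0, 580.124, 232.952], [0.0, 0.0, 1.0]], 'position': [0.467, -0.087, 1.385], 'rotation': [4.45, 0.386, -90.296]} dict_keys(['img', 'camera_matrix', 'position', 'rotation'])Traceback (most recent call last):
  File "<stdin>", line 7, in <module>
  File "h.py", line 8, in at_z
    p,d=ray(c,uv);return p+d*(z-p[2])/d[2]
                                      ~^^^
IndexError: invalid index to scalar variable.
```

```bash
python3 - <<'E'
s=open('h.py').read()
s=s.replace('import numpy as np, cv2','import numpy as np, cv2\nfrom scipy.spatial.transform import Rotation\ndef RR(c): return Rotation.from_euler("xyz",c["rotation"],degrees=True).as_matrix()').replace('np.array(c["rotation"])','RR(c)')
open('h.py','w').write(s)
E
python3 - <<'E'
from h import *
for n in("top","side"):
    c=get_image(n);print(n,c["position"],c["rotation"])
    cv2.imwrite(f"pics/{n}0.png",c["img"][:,:,::-1])
    for t,z in(("screw_top",.095),("handle_mid",.118),("screw_base",0),("counter",0),("key_round_top",.034),("key_square_top",.034),("key_bar_top",.034),("v_block",0),("felt_bob",0),("paste_tin",0)):
        for r in finder.place_of(t,n): print(t,np.round(r["uv"],1),round(r["confidence"],2),np.round(at_z(c,r["uv"],z),4))
E
```

```text
top [ 0.4665155  -0.0869784   1.38537861] [  4.45008999   0.38620485 -90.29609   ]
screw_top [330.6 254. ] 0.53 [ 0.5199 -0.0948  0.095 ]
handle_mid [351.  246.9] 0.51 [ 0.5343 -0.1393  0.118 ]
screw_base [330.3 255.5] 0.89 [ 0.5203 -0.0946  0.    ]
counter [301.6 177.2] 0.95 [ 0.7097 -0.0265  0.    ]
counter [203.1 278.6] 0.61 [0.4669 0.209  0.    ]
key_round_top [317.6 172.3] 0.57 [ 0.7151 -0.0657  0.034 ]
key_round_top [224.  275.2] 0.51 [0.4745 0.1531 0.034 ]
key_square_top [291.3 184.7] 0.54 [ 0.686  -0.0037  0.034 ]
key_square_top [186.8 286.5] 0.53 [0.4487 0.2394 0.034 ]
key_bar_top [203.1 283.3] 0.39 [0.456  0.2016 0.034 ]
key_bar_top [307.5 175.9] 0.39 [ 0.7067 -0.0419  0.034 ]
v_block [256.6 170.3] 0.77 [0.7272 0.0823 0.    ]
felt_bob [243.2 217.6] 0.49 [0.6125 0.1141 0.    ]
paste_tin [455.6 293.5] 0.59 [ 0.4285 -0.3913  0.    ]
side [0.20919882 0.77372829 0.517792  ] [  65.79115997   -1.19232356 -156.003139  ]
screw_top [351.3 241.9] 0.92 [ 0.5203 -0.1024  0.095 ]
handle_mid [351.1 222.5] 0.46 [ 0.537  -0.1422  0.118 ]
screw_base [342.8 287. ] 0.78 [ 0.5283 -0.088   0.    ]
counter [309.6 382.5] 0.77 [0.4665 0.2028 0.    ]
counter [249.3 281.1] 0.56 [ 0.708  -0.0268  0.    ]
key_round_top [316.8 344.8] 0.67 [0.4768 0.1553 0.034 ]
key_round_top [352.3 223.8] 0.67 [ 0.6003 -0.3282  0.034 ]
key_round_top [252.3 261. ] 0.42 [ 0.7134 -0.0499  0.034 ]
key_square_top [424.4 240. ] 0.51 [ 0.4206 -0.3127  0.034 ]
key_square_top [252.5 277.4] 0.45 [0.6773 0.0104 0.034 ]
key_square_top [310. 385.] 0.44 [0.4469 0.2448 0.034 ]
key_bar_top [253.3 268.1] 0.57 [ 0.6956 -0.0237  0.034 ]
key_bar_top [350.3 236.6] 0.21 [ 0.5776 -0.255   0.034 ]
v_block [210.1 307. ] 0.64 [0.7219 0.0902 0.    ]
felt_bob [258.5 327.7] 0.56 [0.6076 0.1102 0.    ]
paste_tin [425.1 239.5] 0.69 [ 0.4346 -0.3928  0.    ]
```

View pics/top0.png

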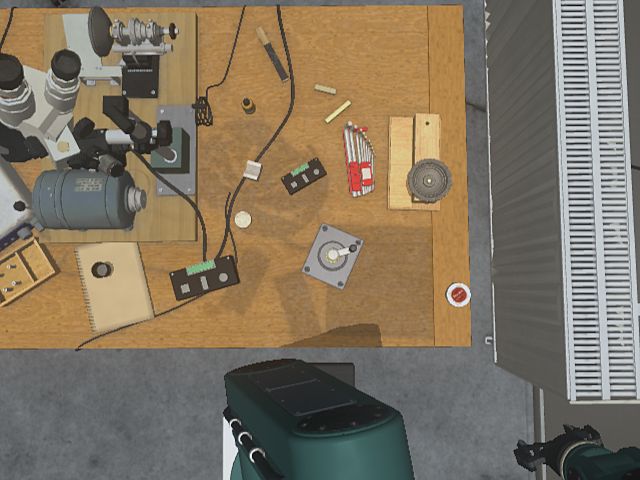

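View pics/side0.png

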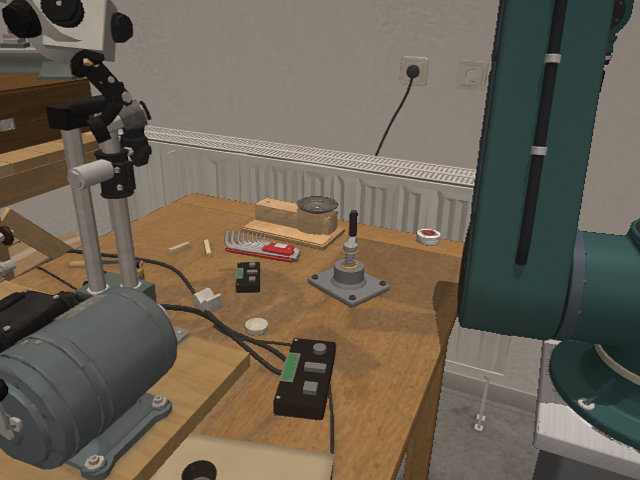

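The near-left counter (about 205,278 in the top view) has keys 92 mm apart, so it is the right one. The far one (about 303,176) is smaller. The crank stands at (333,256) with its handle at (352,247).

```bash
cat >> h.py <<'E'
def plan(wps,yaw=None,op=-1):
    """wps: list of (xyz,yaw,nrows[,open]); prints rows from measured pose"""
    s=arm.get_state();p=np.array(s["ee_pos"]);y=s["tool_rot"][2];out=[]
    q=p.copy();qy=y
    for w in wps:
        P,Y,n=np.array(w[0],float),w[1],w[2];o=w[3] if len(w)>3 else op
        p0=q.copy();y0=qy;dy=(Y-y0+180)%360-180
        for k in range(1,n+1):
            t=p0+(P-p0)*k/n;ty=y0+dy*k/n
            c,sn=np.cos(np.radians(qy)),np.sin(np.radians(qy))
            d=t-q;l=np.array([c*d[0]+sn*d[1],sn*d[0]-c*d[1],-d[2]])/.05
            l=np.round(l,2);r=round(-np.radians(ty-qy)/.1,2)
            out.append([*[float(a) for a in l],0,0,r,o])
            e=l*.05;q=q+np.array([c*e[0]+sn*e[1],sn*e[0]-c*e[1],-e[2]]);qy=qy-np.degrees(r*.1)
    for i in range(0,len(out),8): print(str(out[i:i+8]).replace(' ','').replace('0.0,','0,'))
    print("end",q.round(4),round(qy,1))
E
python3 - <<'E'
from h import *
c=get_image("top")
m=finder.masks_of("screw_base","top")[0]["pixels"].astype(np.uint8)
cs,_=cv2.findContours(m,0,2);k=max(cs,key=cv2.contourArea)
pts=np.array([at_z(c,p[0],.012)[:2] for p in k],np.float32)
r=cv2.minAreaRect(pts);print(r, cv2.boxPoints(r))
for t,z in(("key_round_top",.034),("key_square_top",.034),("key_bar_top",.034)):
  for q in finder.masks_of(t,"top"):
    print(t,q["uv"],q["confidence"],at_z(c,q["uv"],z)[:2].round(4))
plan([((.4757,.154,.12),140,24)])
E
```

```text
((0.5208896398544312, -0.09873833507299423), (0.11233734339475632, 0.1321992725133896), 65.52618408203125) [[ 0.4374596  -0.12247671]
 [ 0.55778086 -0.17724389]
 [ 0.6043197  -0.07499996]
 [ 0.48399842 -0.02023278]]
key_square_top [187.2, 285.8] 0.45 [0.4504 0.2385]
key_bar_top [201.9, 281.2] 0.51 [0.4608 0.2044]
key_bar_top [185.0, 286.1] 0.19 [0.4497 0.2437]
[[0.42,-0.44,0.1,0,0,np.float64(-0.89),-1],[0.45,-0.4,0.1,0,0,np.float64(-0.88),-1],[0.49,-0.35,0.11,0,0,np.float64(-0.89),-1],[0.51,-0.31,0.1,0,0,np.float64(-0.89),-1],[0.55,-0.27,0.1,0,0,np.float64(-0.88),-1],[0.56,-0.21,0.1,0,0,np.float64(-0.89),-1],[0.58,-0.17,0.1,0,0,np.float64(-0.89),-1],[0.59,-0.11,0.11,0,0,np.float64(-0.89),-1]]
[[0.61,-0.06,0.1,0,0,np.float64(-0.88),-1],[0.6,-0.01,0.1,0,0,np.float64(-0.89),-1],[0.6,0.05,0.1,0,0,np.float64(-0.89),-1],[0.6,0.1,0.1,0,0,np.float64(-0.88),-1],[0.58,0.15,0.1,0,0,np.float64(-0.89),-1],[0.57,0.2,0.11,0,0,np.float64(-0.89),-1],[0.55,0.26,0.1,0,0,np.float64(-0.88),-1],[0.52,0.3,0.1,0,0,np.float64(-0.89),-1]]
[[0.5,0.34,0.1,0,0,np.float64(-0.89),-1],[0.46,0.39,0.1,0,0,np.float64(-0.89),-1],[0.42,0.43,0.11,0,0,np.float64(-0.88),-1],[0.39,0.46,0.1,0,0,np.float64(-0.89),-1],[0.34,0.5,0.1,0,0,np.float64(-0.89),-1],[0.3,0.52,0.1,0,0,np.float64(-0.88),-1],[0.25,0.55,0.1,0,0,np.float64(-0.89),-1],[0.2,0.57,0.11,0,0,np.float64(-0.89),-1]]
end [0.4757 0.1538 0.1198] 140.0
```

play_rows([
  [0.42,-0.44,0.1,0,0,-0.89,-1],
  [0.45,-0.4,0.1,0,0,-0.88,-1],
  [0.49,-0.35,0.11,0,0,-0.89,-1],
  [0.51,-0.31,0.1,0,0,-0.89,-1],
  [0.55,-0.27,0.1,0,0,-0.88,-1],
  [0.56,-0.21,0.1,0,0,-0.89,-1],
  [0.58,-0.17,0.1,0,0,-0.89,-1],
  [0.59,-0.11,0.11,0,0,-0.89,-1],
])

```text
time: 2.45
ee_pos: [0.2672, -0.2809, 0.2013]
tool_rot: [180.0, 0.0, 58.9]
contact_force: [-0.9, 0.4, -0.8]
finger_gap: 0.0002
grasp_force: 0.0
```

play_rows([
  [0.61,-0.06,0.1,0,0,-0.88,-1],
  [0.6,-0.01,0.1,0,0,-0.89,-1],
  [0.6,0.05,0.1,0,0,-0.89,-1],
  [0.6,0.1,0.1,0,0,-0.88,-1],
  [0.58,0.15,0.1,0,0,-0.89,-1],
  [0.57,0.2,0.11,0,0,-0.89,-1],
  [0.55,0.26,0.1,0,0,-0.88,-1],
  [0.52,0.3,0.1,0,0,-0.89,-1],
])

```text
time: 3.45
ee_pos: [0.3718, -0.0628, 0.1608]
tool_rot: [180.0, 0.0, 99.5]
contact_force: [-0.0, -0.6, 0.5]
finger_gap: 0.0007
grasp_force: 0.0
```

play_rows([
  [0.5,0.34,0.1,0,0,-0.89,-1],
  [0.46,0.39,0.1,0,0,-0.89,-1],
  [0.42,0.43,0.11,0,0,-0.88,-1],
  [0.39,0.46,0.1,0,0,-0.89,-1],
  [0.34,0.5,0.1,0,0,-0.89,-1],
  [0.3,0.52,0.1,0,0,-0.88,-1],
  [0.25,0.55,0.1,0,0,-0.89,-1],
  [0.2,0.57,0.11,0,0,-0.89,-1],
])

```text
time: 4.45
ee_pos: [0.4761, 0.1549, 0.1197]
tool_rot: [180.0, 0.0, 140.2]
contact_force: [0.9, -1.1, 0.7]
finger_gap: 0.0002
grasp_force: 0.0
```

Run:
```python
from h import *
c=get_image("top");s=arm.get_state();print(s["ee_pos"],s["tool_rot"],s["qpos"],s["contact_force"],s["finger_gap"])
print(proj(c,[.4757,.154,.034]),proj(c,[.461,.2,.034]),proj(c,[.448,.242,.034]))
i=c["img"][200:360,120:330,::-1];cv2.imwrite("pics/t1.png",cv2.resize(i,None,fx=3.5,fy=3.5,interpolation=2))
plan([((.4757,.154,.052),140,4),((.4757,.154,.0385),140,2),((.4757,.154,.0385),140,1)])
```

```text
[0.47734625 0.15705724 0.11903082] [ 1.79931936e+02 -8.69926133e-03  1.40505872e+02] [ 8.88475777e+00  1.70220379e+01 -2.01178822e+01  5.28149761e+01
  5.17116352e-02  4.83789118e+01] [-0.50903484  1.06310736 -1.17960251] 9.206029490082213e-05
[223.62863845 274.67741488] [203.81232636 281.12003996] [185.69973855 286.82726319]
[[-0,-0.02,0.34,0,0,np.float64(0.02),-1],[-0.01,-0.01,0.33,0,0,np.float64(0.02),-1],[-0,-0.02,0.34,0,0,np.float64(0.03),-1],[-0,-0.02,0.33,0,0,np.float64(0.02),-1],[-0,0,0.14,0,0,np.float64(-0.0),-1],[-0,0,0.13,0,0,np.float64(-0.0),-1],[-0,0,0,0,0,np.float64(-0.0),-1]]
end [0.4755 0.154  0.0385] 140.0
```

View pics/t1.png

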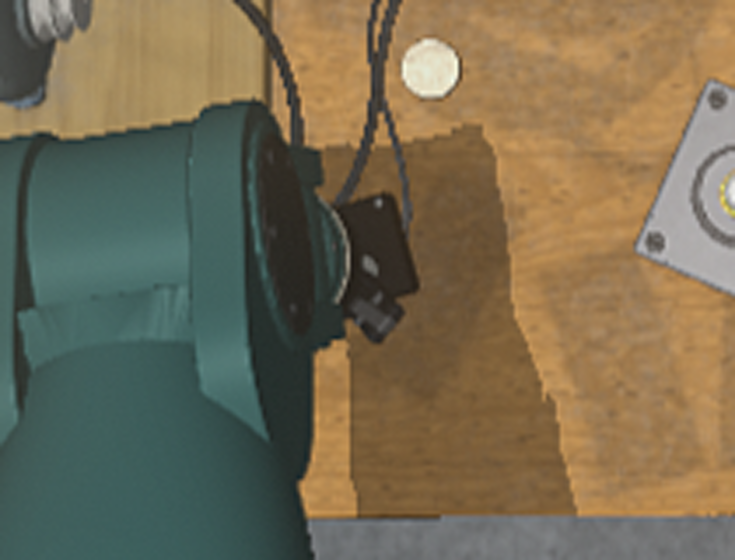

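The round key (grey patch about 368,265 in the crop) lies under the gripper tip. I'll press it.

play_rows([
  [0,-0.03,0.4,0,0,0,-1],
  [0,-0.03,0.4,0,0,0,-1],
  [0,0,0.4,0,0,0,-1],
  [0,0,0.18,0,0,0,-1],
  [0,0,0.14,0,0,0,-1],
  [0,0,0.1,0,0,0,-1],
  [0,0,0,0,0,0,-1],
  [0,0,0,0,0,0,-1],
])

```text
time: 5.5
ee_pos: [0.4738, 0.1515, 0.0391]
tool_rot: [180.0, 0.0, 140.0]
contact_force: [-2.2, -0.4, 4.2]
finger_gap: -0.0003
grasp_force: 2.1
```

Run:
```python
from h import *
s=arm.get_state();print(s["time"],s["ee_pos"],s["contact_force"])
a,b=(.4757,.154),(.449,.241);m=(.461,.2)
plan([((*a,.06),140,2),((*b,.06),140,4),((*b,.045),140,2),((*b,.0385),140,2),((*b,.0385),140,2)])
```

```text
5.5 [0.47383107 0.15153529 0.03913706] [-2.16165318 -0.44662435  4.1599714 ]
[[0,0.03,-0.21,0,0,np.float64(0.0),-1],[0,0.03,-0.21,0,0,np.float64(0.0),-1],[0.38,0.25,0,0,0,np.float64(0.0),-1],[0.39,0.25,0,0,0,np.float64(0.0),-1],[0.38,0.24,0,0,0,np.float64(0.0),-1],[0.38,0.25,0,0,0,np.float64(0.0),-1],[0,0,0.15,0,0,np.float64(0.0),-1],[0,0,0.15,0,0,np.float64(0.0),-1]]
[[0,0,0.07,0,0,np.float64(0.0),-1],[0,0,0.06,0,0,np.float64(0.0),-1],[0,0,0,0,0,np.float64(0.0),-1],[0,0,0,0,0,np.float64(0.0),-1]]
end [0.4489 0.2409 0.0386] 140.0
```

play_rows([
  [0,0.03,-0.25,0,0,0,-1],
  [0,0.03,-0.2,0,0,0,-1],
  [0.38,0.25,0,0,0,0,-1],
  [0.38,0.25,0,0,0,0,-1],
  [0.38,0.25,0,0,0,0,-1],
  [0.38,0.25,0,0,0,0,-1],
  [0,0,0.15,0,0,0,-1],
  [0,0,0.15,0,0,0,-1],
])

```text
time: 6.5
ee_pos: [0.4498, 0.2407, 0.0461]
tool_rot: [180.0, 0.0, 140.0]
contact_force: [0.7, -0.7, -0.2]
finger_gap: 0.0001
grasp_force: 0.0
```

play_rows([
  [0,0,0.09,0,0,0,-1],
  [0,0,0.06,0,0,0,-1],
  [0,0,0,0,0,0,-1],
  [0,0,0,0,0,0,-1],
])

```text
time: 7.0
ee_pos: [0.4498, 0.2405, 0.039]
tool_rot: [-180.0, 0.0, 140.0]
contact_force: [-2.5, -1.7, 6.9]
finger_gap: 0.0003
grasp_force: 3.6
```

Run:
```python
from h import *
s=arm.get_state();print(s["time"],s["ee_pos"],s["contact_force"])
b=(.449,.241);m=(.461,.2)
plan([((*b,.06),140,2),((*m,.06),140,2),((*m,.045),140,2),((*m,.0385),140,2),((*m,.0385),140,2)])
```

```text
7.0 [0.44975342 0.24054218 0.03902192] [-2.45894918 -1.69457093  6.85625371]
[[0.01,-0,-0.21,0,0,np.float64(-0.0),-1],[0.01,-0,-0.21,0,0,np.float64(-0.0),-1],[-0.36,-0.24,0,0,0,np.float64(-0.0),-1],[-0.35,-0.24,0,0,0,np.float64(-0.0),-1],[-0,0,0.15,0,0,np.float64(-0.0),-1],[-0,0,0.15,0,0,np.float64(-0.0),-1],[-0,0,0.07,0,0,np.float64(-0.0),-1],[-0,0,0.06,0,0,np.float64(-0.0),-1]]
[[-0,0,0,0,0,np.float64(-0.0),-1],[-0,0,0,0,0,np.float64(-0.0),-1]]
end [0.4607 0.2    0.0385] 140.0
```

play_rows([
  [0,0,-0.25,0,0,0,-1],
  [0,0,-0.2,0,0,0,-1],
  [-0.36,-0.24,0,0,0,0,-1],
  [-0.35,-0.24,0,0,0,0,-1],
  [0,0,0.15,0,0,0,-1],
  [0,0,0.15,0,0,0,-1],
  [0,0,0.09,0,0,0,-1],
  [0,0,0.06,0,0,0,-1],
])

```text
time: 8.0
ee_pos: [0.4611, 0.2002, 0.0386]
tool_rot: [-180.0, -0.0, 140.1]
contact_force: [-5.6, -1.8, 28.8]
finger_gap: 0.0004
grasp_force: 15.0
```

play_rows([
  [0,0,0,0,0,0,-1],
  [0,0,0,0,0,0,-1],
])

```text
time: 8.25
ee_pos: [0.4611, 0.2002, 0.039]
tool_rot: [180.0, -0.0, 140.1]
contact_force: [-2.8, 0.2, 7.8]
finger_gap: -0.0
grasp_force: 4.1
```

Run:
```python
from h import *
c=get_image("side");s=arm.get_state();print(s["time"],s["ee_pos"],s["contact_force"])
cv2.imwrite("pics/key.png",cv2.resize(c["img"][300:440,230:400,::-1],None,fx=3.5,fy=3.5,interpolation=2))
# approach above handle
ax=np.array([.5206,-.099]);az=np.radians(-70.);H=ax+.045*np.array([np.cos(az),np.sin(az)]);print(H)
plan([((.461,.2,.14),140,3,-.4),((*H,.20),140,9,-.4)])
```

```text
8.3 [0.4611001  0.20014493 0.03896674] [-2.63893907  0.30617155  8.45321412]
[ 0.53599091 -0.14128617]
[[-0,-0,-0.67,0,0,np.float64(0.0),-0.4],[-0,-0,-0.68,0,0,np.float64(0.01),-0.4],[-0,-0,-0.67,0,0,np.float64(-0.0),-0.4],[-0.62,-0.47,-0.13,0,0,np.float64(-0.0),-0.4],[-0.61,-0.48,-0.14,0,0,np.float64(-0.0),-0.4],[-0.62,-0.47,-0.13,0,0,np.float64(-0.0),-0.4],[-0.61,-0.48,-0.13,0,0,np.float64(-0.0),-0.4],[-0.62,-0.47,-0.14,0,0,np.float64(-0.0),-0.4]]
[[-0.61,-0.47,-0.13,0,0,np.float64(-0.0),-0.4],[-0.62,-0.48,-0.13,0,0,np.float64(-0.0),-0.4],[-0.61,-0.47,-0.14,0,0,np.float64(-0.0),-0.4],[-0.62,-0.48,-0.13,0,0,np.float64(-0.0),-0.4]]
end [ 0.536  -0.1415  0.2   ] 140.0
```

View pics/key.png

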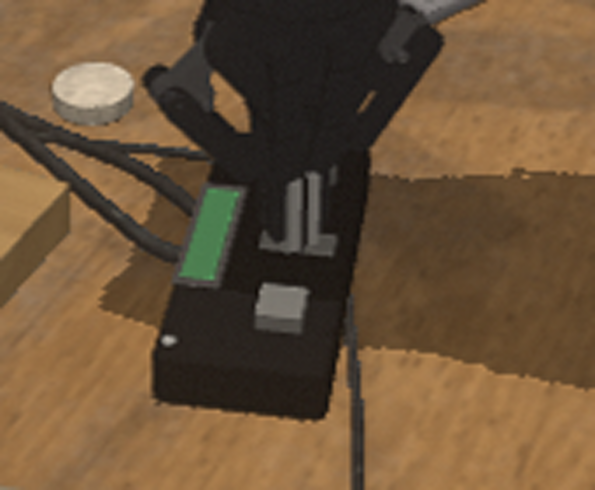

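The side view shows the gripper on the pressed bar key, at about (300,240) in the crop, and the square key up at (282,305). Next is the crank handle.

play_rows([
  [0,0,-0.67,0,0,0,-0.5],
  [0,0,-0.67,0,0,0,0],
  [0,0,-0.67,0,0,0,0],
  [-0.62,-0.47,-0.13,0,0,0,0],
  [-0.61,-0.48,-0.13,0,0,0,0],
  [-0.62,-0.47,-0.13,0,0,0,0],
  [-0.61,-0.48,-0.13,0,0,0,0],
  [-0.62,-0.47,-0.13,0,0,0,0],
])

```text
time: 9.3
ee_pos: [0.5033, 0.0091, 0.1719]
tool_rot: [180.0, -0.0, 140.0]
contact_force: [0.6, 0.7, 0.2]
finger_gap: 0.0425
grasp_force: 0.0
```

play_rows([
  [-0.61,-0.47,-0.13,0,0,0,0],
  [-0.62,-0.48,-0.13,0,0,0,0],
  [-0.61,-0.47,-0.13,0,0,0,0],
  [-0.62,-0.48,-0.13,0,0,0,0],
  [0,0,0,0,0,0,0],
])

```text
time: 9.93
ee_pos: [0.537, -0.1437, 0.1976]
tool_rot: [180.0, 0.0, 139.9]
contact_force: [0.1, 1.0, 0.3]
finger_gap: 0.0427
grasp_force: 0.0
```

Run:
```python
from h import *
c=get_image("side");s=arm.get_state();print(s["time"],s["ee_pos"],s["finger_gap"])
r=finder.place_of("handle_mid","side");print([(q["uv"],q["confidence"]) for q in r])
for z in(.093,.117,.142): print(proj(c,[.536,-.1413,z]))
print(proj(c,[.5206,-.099,.095]))
cv2.imwrite("pics/h1.png",cv2.resize(c["img"][130:320,260:440,::-1],None,fx=3,fy=3,interpolation=2))
H=[.536,-.1413]
plan([((*H,.117),140,4,0)])
```

```text
9.975 [ 0.53651699 -0.14227344  0.19741201] 0.04275026226764384
[([354.0, 227.1], 0.46)]
[350.82643775 234.17457084]
[351.37693536 223.19313549]
[351.96146467 211.53282908]
[350.55033861 242.52578123]
[[0,-0,0.4,0,0,np.float64(-0.0),0],[0,-0,0.4,0,0,np.float64(-0.0),0],[0,-0,0.41,0,0,np.float64(-0.0),0],[0.01,-0,0.4,0,0,np.float64(-0.0),0]]
end [ 0.5359 -0.1412  0.1169] 140.0
```

View pics/h1.png

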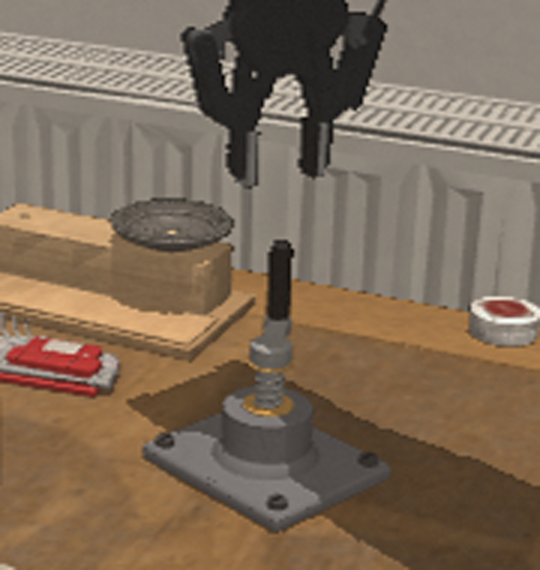

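Fingers straddle the handle: it is at about (280,280) in the crop, the fingers at 245 and 315. I'll descend and then narrow to a loose cage.

play_rows([
  [0,0,0.4,0,0,0,0],
  [0,0,0.4,0,0,0,0],
  [0,0,0.4,0,0,0,0],
  [0,0,0.38,0,0,0,0],
  [0,0,0,0,0,0,-0.2],
  [0,0,0,0,0,0,-0.4],
  [0,0,0,0,0,0,-0.4],
  [0,0,0,0,0,0,-0.4],
])

```text
time: 11.02
ee_pos: [0.5366, -0.1418, 0.1193]
tool_rot: [180.0, 0.0, 140.0]
contact_force: [0.0, -0.3, -1.0]
finger_gap: 0.0255
grasp_force: 0.0
```

```bash
cat >> h.py <<'E'
AX=np.array([.5206,-.099]);B=-24.5
def pos(v,z):  # v rad
    a=np.radians(B)-v;return (AX[0]+.045*np.cos(a),AX[1]+.045*np.sin(a),z)
E
python3 - <<'E'
from h import *
c=get_image("side");s=arm.get_state();print(s["time"],s["ee_pos"],s["finger_gap"],s["contact_force"],s["grasp_force"])
np.save("s0.npy",c["img"])
plan([(pos(v,.117),140,1,-.4) for v in np.linspace(.85,.3,9)[1:]])
plan([(pos(v,.117),140,1,-.4) for v in np.linspace(.85,-.5,17)[1:]])
E
```

```text
11.075 [ 0.53659009 -0.14183507  0.11916429] 0.02576461176548567 [-0.21756378 -0.93386719  0.33982025] 0.0
[[0.01,0.01,0.04,0,0,np.float64(0.0),-0.4],[-0.03,0.06,0,0,0,np.float64(0.0),-0.4],[-0.02,0.05,0,0,0,np.float64(0.0),-0.4],[-0.02,0.06,0,0,0,np.float64(0.0),-0.4],[-0.02,0.06,0,0,0,np.float64(0.0),-0.4],[-0.01,0.06,0,0,0,np.float64(0.0),-0.4],[-0.01,0.06,0,0,0,np.float64(0.0),-0.4],[-0,0.06,0,0,0,np.float64(0.0),-0.4]]
end [ 0.5539 -0.129   0.1172] 140.0
[[0,0.02,0.04,0,0,np.float64(0.0),-0.4],[-0.03,0.07,0,0,0,np.float64(0.0),-0.4],[-0.03,0.07,0,0,0,np.float64(0.0),-0.4],[-0.02,0.08,0,0,0,np.float64(0.0),-0.4],[-0.01,0.07,0,0,0,np.float64(0.0),-0.4],[-0.01,0.07,0,0,0,np.float64(0.0),-0.4],[-0,0.08,0,0,0,np.float64(0.0),-0.4],[-0,0.08,0,0,0,np.float64(0.0),-0.4]]
[[0.01,0.07,0,0,0,np.float64(0.0),-0.4],[0.02,0.08,0,0,0,np.float64(0.0),-0.4],[0.02,0.07,0,0,0,np.float64(0.0),-0.4],[0.03,0.07,0,0,0,np.float64(0.0),-0.4],[0.03,0.07,0,0,0,np.float64(0.0),-0.4],[0.04,0.06,0,0,0,np.float64(0.0),-0.4],[0.05,0.06,0,0,0,np.float64(0.0),-0.4],[0.05,0.06,0,0,0,np.float64(0.0),-0.4]]
end [ 0.5655 -0.0956  0.1172] 140.0
```

play_rows([
  [0,0.02,0,0,0,0,-0.4],
  [-0.03,0.07,0,0,0,0,-0.4],
  [-0.03,0.07,0,0,0,0,-0.4],
  [-0.02,0.08,0,0,0,0,-0.4],
  [-0.01,0.07,0,0,0,0,-0.4],
  [-0.01,0.07,0,0,0,0,-0.4],
])

```text
time: 11.82
ee_pos: [0.5526, -0.1302, 0.1187]
tool_rot: [180.0, -0.0, 140.0]
contact_force: [-2.4, -1.2, 2.6]
finger_gap: 0.0258
grasp_force: 1.3
```

Run:
```python
from h import *
c=get_image("side");s=arm.get_state();print(s["time"],s["ee_pos"],s["finger_gap"],s["contact_force"],s["grasp_force"])
np.save("s1.npy",c["img"])
for n in ("screw_top","handle_mid"):print([(q["uv"],q["confidence"]) for q in finder.place_of(n,"side")])
plan([(pos(v,.117),140,1,-.4) for v in np.linspace(.35,-.5,11)[1:]])
```

```text
11.875 [ 0.55289417 -0.12990449  0.11870826] 0.025657057771625604 [-0.03506972  0.10433768 -0.70885782] 0.0
[([352.7, 242.4], 0.69)]
[([317.7, 345.6], 0.57), ([341.7, 222.6], 0.46)]
[[-0.01,0.07,0.03,0,0,np.float64(0.01),-0.4],[0,0.07,0,0,0,np.float64(-0.0),-0.4],[0.01,0.08,0,0,0,np.float64(-0.0),-0.4],[0.02,0.07,0,0,0,np.float64(-0.0),-0.4],[0.02,0.08,0,0,0,np.float64(-0.0),-0.4],[0.03,0.07,0,0,0,np.float64(-0.0),-0.4],[0.04,0.07,0,0,0,np.float64(-0.0),-0.4],[0.04,0.06,0,0,0,np.float64(-0.0),-0.4]]
[[0.04,0.06,0,0,0,np.float64(-0.0),-0.4],[0.05,0.06,0,0,0,np.float64(-0.0),-0.4]]
end [ 0.5656 -0.0959  0.1171] 140.0
```

play_rows([
  [-0.01,0.07,0,0,0,0,-0.4],
  [0,0.07,0,0,0,0,-0.4],
  [0.01,0.08,0,0,0,0,-0.4],
  [0.02,0.07,0,0,0,0,-0.4],
  [0.02,0.08,0,0,0,0,-0.4],
  [0,0,0,0,0,0,-0.4],
])

```text
time: 12.72
ee_pos: [0.563, -0.1145, 0.1188]
tool_rot: [180.0, -0.0, 140.0]
contact_force: [0.8, -0.3, 0.3]
finger_gap: 0.0255
grasp_force: 0.0
```

Run:
```python
from h import *
c=get_image("side");s=arm.get_state();print(s["time"],s["ee_pos"],s["finger_gap"],s["contact_force"],s["grasp_force"])
np.save("s2.npy",c["img"])
for n in ("screw_top","handle_mid"):print([(q["uv"],q["confidence"]) for q in finder.place_of(n,"side")])
plan([(pos(v,.117),140,1,-.4) for v in np.linspace(-.05,-.5,6)[1:]])
ims=[cv2.resize(np.load(f"s{i}.npy")[195:285,310:375,::-1],None,fx=4,fy=5,interpolation=2) for i in (0,1,2)]
cv2.imwrite("pics/cmp.png",np.hstack(ims))
```

```text
12.775 [ 0.56294133 -0.11463694  0.11872995] 0.025703635860111658 [-0.32824671  0.26183385 -0.45926322] 0.0
[([351.5, 242.3], 0.66)]
[([331.9, 225.4], 0.72), ([346.3, 284.6], 0.21)]
[[0.03,0.06,0.03,0,0,np.float64(0.01),-0.4],[0.03,0.07,0,0,0,np.float64(-0.0),-0.4],[0.04,0.07,0,0,0,np.float64(-0.0),-0.4],[0.05,0.07,0,0,0,np.float64(-0.0),-0.4],[0.05,0.06,0,0,0,np.float64(-0.0),-0.4]]
end [ 0.5658 -0.0958  0.1172] 140.0
```

View pics/cmp.png

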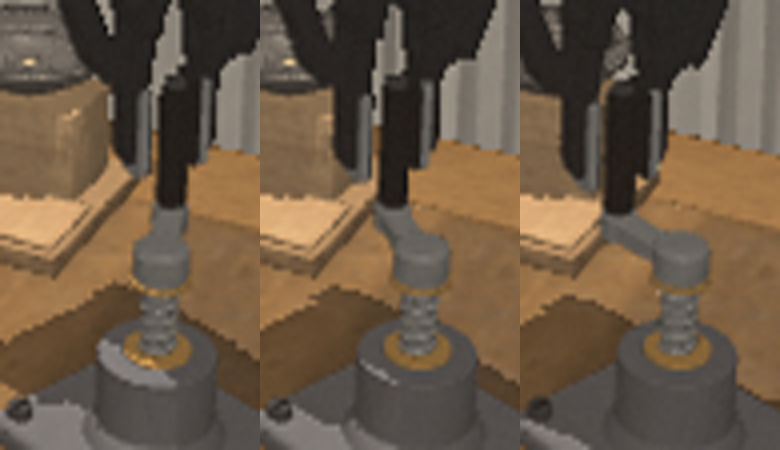

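In all three panels the hub top stays at row ~232, so there is no drop yet. The handle is being pushed along by the left finger. I'll carry on.

play_rows([
  [0.03,0.06,0,0,0,0,-0.4],
  [0.03,0.07,0,0,0,0,-0.4],
  [0.04,0.07,0,0,0,0,-0.4],
  [0.05,0.07,0,0,0,0,-0.4],
  [0.05,0.06,0,0,0,0,-0.4],
  [0,0,0,0,0,0,-0.4],
  [0,0,0,0,0,0,-0.4],
])

```text
time: 13.75
ee_pos: [0.5658, -0.0959, 0.1188]
tool_rot: [180.0, 0.0, 140.0]
contact_force: [-0.4, 0.5, 0.5]
finger_gap: 0.0257
grasp_force: 0.0
```

Run:
```python
from h import *
c=get_image("side");s=arm.get_state();print(s["time"],s["ee_pos"],s["finger_gap"],s["contact_force"],s["grasp_force"])
np.save("s3.npy",c["img"])
for n in ("screw_top","handle_mid"):print([(q["uv"],q["confidence"]) for q in finder.place_of(n,"side")])
ims=[cv2.resize(np.load(f"s{i}.npy")[195:285,310:375,::-1],None,fx=4,fy=5,interpolation=2) for i in (0,2,3)]
cv2.imwrite("pics/cmp2.png",np.hstack(ims))
```

```text
13.8 [ 0.56580718 -0.09591088  0.11877704] 0.025719100554778534 [0.34277621 0.37772094 0.49979558] 0.0
[([351.4, 245.0], 0.6)]
[([328.7, 230.9], 0.61)]
```

View pics/cmp2.png

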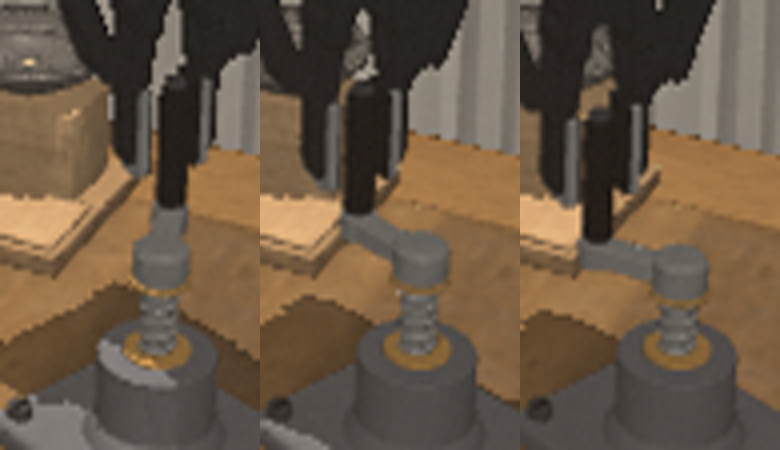

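The third panel shows the hub top down from about row 232 to 246, which is the thread drop. Next I'll lower, grip and plan the full forward turn.

play_rows([
  [0,0,0.06,0,0,0,-0.4],
  [0,0,0.06,0,0,0,-0.4],
  [0,0,0,0,0,0,-0.7],
  [0,0,0,0,0,0,-1],
  [0,0,0,0,0,0,-1],
  [0,0,0,0,0,0,-1],
], force=25)

```text
time: 14.65
ee_pos: [0.5652, -0.0958, 0.1126]
tool_rot: [-180.0, -0.1, 140.0]
contact_force: [-5.9, -1.7, -1.1]
finger_gap: 0.0154
grasp_force: 25.7
```

Run:
```python
from h import *
s=arm.get_state();print(s["time"],s["ee_pos"],s["finger_gap"],s["contact_force"],s["grasp_force"])
z=s["ee_pos"][2];d=s["ee_pos"][:2]-AX;v0=np.radians(B)-np.arctan2(d[1],d[0]);print(v0,np.hypot(*d))
vs=np.linspace(v0,6.12,41)
plan([(pos(v,z-.001*(v-v0)),140,1,-1) for v in vs[1:]])
```

```text
14.65 [ 0.56520518 -0.09583435  0.11256066] 0.01540750137826611 [-5.91486094 -1.73280461 -1.09440935] 25.725347839536425
-0.4984572451234387 0.044717369733473386
[[-0.1,-0.11,0,0,0,np.float64(0.0),-1],[-0.07,-0.13,0.01,0,0,np.float64(0.0),-1],[-0.05,-0.14,-0,0,0,np.float64(0.0),-1],[-0.03,-0.15,0,0,0,np.float64(0.0),-1],[-0.01,-0.14,0.01,0,0,np.float64(0.0),-1],[0.03,-0.15,-0,0,0,np.float64(0.0),-1],[0.04,-0.14,0,0,0,np.float64(0.0),-1],[0.07,-0.14,0.01,0,0,np.float64(0.0),-1]]
[[0.09,-0.12,-0,0,0,np.float64(0.0),-1],[0.1,-0.1,0,0,0,np.float64(0.0),-1],[0.13,-0.08,0.01,0,0,np.float64(0.0),-1],[0.13,-0.07,-0,0,0,np.float64(0.0),-1],[0.14,-0.04,0,0,0,np.float64(0.0),-1],[0.15,-0.01,0.01,0,0,np.float64(0.0),-1],[0.15,0.01,-0,0,0,np.float64(0.0),-1],[0.15,0.03,0,0,0,np.float64(0.0),-1]]
[[0.13,0.06,0.01,0,0,np.float64(0.0),-1],[0.13,0.08,-0,0,0,np.float64(0.0),-1],[0.11,0.09,0,0,0,np.float64(0.0),-1],[0.1,0.12,0.01,0,0,np.float64(0.0),-1],[0.07,0.13,-0,0,0,np.float64(0.0),-1],[0.05,0.14,0,0,0,np.float64(0.0),-1],[0.03,0.14,0.01,0,0,np.float64(0.0),-1],[0,0.15,-0,0,0,np.float64(0.0),-1]]
[[-0.02,0.15,0,0,0,np.float64(0.0),-1],[-0.05,0.14,0.01,0,0,np.float64(0.0),-1],[-0.06,0.13,-0,0,0,np.float64(0.0),-1],[-0.09,0.12,0,0,0,np.float64(0.0),-1],[-0.11,0.11,0.01,0,0,np.float64(0.0),-1],[-0.12,0.08,-0,0,0,np.float64(0.0),-1],[-0.14,0.06,0,0,0,np.float64(0.0),-1],[-0.14,0.04,0.01,0,0,np.float64(0.0),-1]]
[[-0.15,0.02,-0,0,0,np.float64(0.0),-1],[-0.15,-0.01,0,0,0,np.float64(0.0),-1],[-0.14,-0.03,0.01,0,0,np.float64(0.0),-1],[-0.14,-0.06,-0,0,0,np.float64(0.0),-1],[-0.13,-0.08,0,0,0,np.float64(0.0),-1],[-0.11,-0.1,0.01,0,0,np.float64(0.0),-1],[-0.09,-0.11,-0,0,0,np.float64(0.0),-1],[-0.07,-0.13,0,0,0,np.float64(0.0),-1]]
end [ 0.564  -0.1105  0.1061] 140.0
```

play_rows([
  [-0.1,-0.11,0,0,0,0,-1],
  [-0.07,-0.13,0.01,0,0,0,-1],
  [-0.05,-0.14,0,0,0,0,-1],
  [-0.03,-0.15,0,0,0,0,-1],
  [-0.01,-0.14,0.01,0,0,0,-1],
  [0.03,-0.15,0,0,0,0,-1],
  [0.04,-0.14,0,0,0,0,-1],
  [0.07,-0.14,0.01,0,0,0,-1],
])

```text
time: 15.65
ee_pos: [0.5349, -0.142, 0.1113]
tool_rot: [180.0, 0.0, 140.0]
contact_force: [0.1, 4.6, -0.9]
finger_gap: 0.0152
grasp_force: 25.8
```

Run:
```python
from h import *
c=get_image("side");s=arm.get_state();print(s["time"],s["ee_pos"],s["finger_gap"],s["contact_force"],s["grasp_force"])
np.save("s4.npy",c["img"])
d=s["ee_pos"][:2]-AX;print(np.radians(B)-np.arctan2(d[1],d[0]),np.hypot(*d))
for n in ("screw_top","handle_mid"):print([(q["uv"],q["confidence"]) for q in finder.place_of(n,"side")])
```

```text
15.7 [ 0.53401391 -0.1422055   0.11127889] 0.0154688878330135 [-1.95668101  3.19486507 -2.6481321 ] 25.6294290158678
0.8421584478305759 0.04523989725585032
[([349.9, 247.7], 0.64)]
[([349.3, 226.1], 0.41)]
```

Forces are low, so I'll carry on round.

play_rows([
  [0.09,-0.12,0,0,0,0,-1],
  [0.1,-0.1,0,0,0,0,-1],
  [0.13,-0.08,0.01,0,0,0,-1],
  [0.13,-0.07,0,0,0,0,-1],
  [0.14,-0.04,0,0,0,0,-1],
  [0.15,-0.01,0.01,0,0,0,-1],
  [0.15,0.01,0,0,0,0,-1],
  [0.15,0.03,0,0,0,0,-1],
])

```text
time: 16.8
ee_pos: [0.4821, -0.123, 0.1102]
tool_rot: [-179.9, -0.0, 140.0]
contact_force: [-0.7, -3.0, -4.1]
finger_gap: 0.015
grasp_force: 25.5
```

Run:
```python
from h import *
s=arm.get_state();print(s["time"],s["ee_pos"],s["finger_gap"],s["contact_force"],s["grasp_force"])
z=s["ee_pos"][2];d=s["ee_pos"][:2]-AX;v0=np.radians(B)-np.arctan2(d[1],d[0]);print(v0,np.hypot(*d))
vs=np.linspace(v0,6.12,25)
plan([(pos(v,z-.001*(v-v0)),140,1,-1) for v in vs[1:]])
```

```text
16.8 [ 0.48210883 -0.12301149  0.11023281] 0.015004942797977044 [-0.66326195 -2.97553169 -4.05993903] 25.503744128313883
2.1562381033426075 0.04536652584997348
[[0.13,0.06,0,0,0,np.float64(-0.0),-1],[0.13,0.08,0.01,0,0,np.float64(-0.0),-1],[0.11,0.1,-0,0,0,np.float64(-0.0),-1],[0.09,0.12,0,0,0,np.float64(-0.0),-1],[0.08,0.13,0.01,0,0,np.float64(-0.0),-1],[0.05,0.14,-0,0,0,np.float64(-0.0),-1],[0.02,0.14,0,0,0,np.float64(-0.0),-1],[0.01,0.15,0.01,0,0,np.float64(-0.0),-1]]
[[-0.02,0.15,-0,0,0,np.float64(-0.0),-1],[-0.05,0.14,0,0,0,np.float64(-0.0),-1],[-0.07,0.13,0.01,0,0,np.float64(-0.0),-1],[-0.09,0.12,-0,0,0,np.float64(-0.0),-1],[-0.11,0.1,0,0,0,np.float64(-0.0),-1],[-0.12,0.09,0.01,0,0,np.float64(-0.0),-1],[-0.13,0.06,-0,0,0,np.float64(-0.0),-1],[-0.15,0.04,0,0,0,np.float64(-0.0),-1]]
[[-0.14,0.01,0.01,0,0,np.float64(-0.0),-1],[-0.15,-0.01,-0,0,0,np.float64(-0.0),-1],[-0.15,-0.03,0,0,0,np.float64(-0.0),-1],[-0.13,-0.06,0.01,0,0,np.float64(-0.0),-1],[-0.13,-0.08,-0,0,0,np.float64(-0.0),-1],[-0.11,-0.09,0,0,0,np.float64(-0.0),-1],[-0.09,-0.12,0.01,0,0,np.float64(-0.0),-1],[-0.08,-0.13,-0,0,0,np.float64(-0.0),-1]]
end [ 0.5641 -0.1109  0.1062] 140.0
```

play_rows([
  [0.13,0.06,0.01,0,0,0,-1],
  [0.13,0.08,0.01,0,0,0,-1],
  [0.11,0.1,0,0,0,0,-1],
  [0.09,0.12,0,0,0,0,-1],
  [0.08,0.13,0.01,0,0,0,-1],
  [0.05,0.14,0,0,0,0,-1],
  [0.02,0.14,0,0,0,0,-1],
  [0.01,0.15,0.01,0,0,0,-1],
])

```text
time: 17.8
ee_pos: [0.4883, -0.0673, 0.1084]
tool_rot: [-180.0, -0.0, 140.0]
contact_force: [-5.6, -0.3, 8.8]
finger_gap: 0.0153
grasp_force: 26.8
```

play_rows([
  [-0.02,0.15,0,0,0,0,-1],
  [-0.05,0.14,0,0,0,0,-1],
  [-0.07,0.13,0.01,0,0,0,-1],
  [-0.09,0.12,0,0,0,0,-1],
  [-0.11,0.1,0,0,0,0,-1],
  [-0.12,0.09,0.01,0,0,0,-1],
  [-0.13,0.06,0,0,0,0,-1],
  [-0.15,0.04,0,0,0,0,-1],
])

```text
time: 18.8
ee_pos: [0.544, -0.0604, 0.1072]
tool_rot: [-179.9, 0.0, 140.0]
contact_force: [-6.9, -5.0, 3.2]
finger_gap: 0.015
grasp_force: 26.3
```

Run:
```python
from h import *
s=arm.get_state();print(s["time"],s["ee_pos"],s["finger_gap"],s["contact_force"],s["grasp_force"])
z=s["ee_pos"][2];d=s["ee_pos"][:2]-AX;v0=(np.radians(B)-np.arctan2(d[1],d[0]))%6.2832;print(v0,np.hypot(*d))
vs=np.linspace(v0,6.12,9)
plan([(pos(v,z-.001*(v-v0)),140,1,-1) for v in vs[1:]])
```

```text
18.8 [ 0.54404065 -0.06042498  0.10724381] 0.015023305562963517 [-6.94024417 -4.97579413  3.20064277] 26.31508643822599
4.830833841354047 0.04513863101432775
[[-0.14,0.01,0,0,0,np.float64(0.0),-1],[-0.15,-0.02,0.01,0,0,np.float64(0.0),-1],[-0.14,-0.03,-0,0,0,np.float64(0.0),-1],[-0.13,-0.06,0,0,0,np.float64(0.0),-1],[-0.12,-0.08,0.01,0,0,np.float64(0.0),-1],[-0.11,-0.09,-0,0,0,np.float64(0.0),-1],[-0.09,-0.12,0,0,0,np.float64(0.0),-1],[-0.07,-0.12,0.01,0,0,np.float64(0.0),-1]]
end [ 0.564  -0.1105  0.1057] 140.0
```

play_rows([
  [-0.14,0.01,0,0,0,0,-1],
  [-0.15,-0.02,0.01,0,0,0,-1],
  [-0.14,-0.03,0,0,0,0,-1],
  [-0.13,-0.06,0,0,0,0,-1],
  [-0.12,-0.08,0.01,0,0,0,-1],
  [-0.11,-0.09,0,0,0,0,-1],
  [-0.09,-0.12,0,0,0,0,-1],
  [-0.07,-0.12,0.01,0,0,0,-1],
])

```text
time: 19.8
ee_pos: [0.5642, -0.1099, 0.1059]
tool_rot: [179.9, -0.0, 140.0]
contact_force: [-4.3, 6.4, 8.8]
finger_gap: 0.0155
grasp_force: 26.8
```

play_rows([
  [0,0,0,0,0,0,-1],
  [0,0,0,0,0,0,-1],
  [0,0,0,0,0,0,-1],
])

```text
time: 20.18
ee_pos: [0.564, -0.1103, 0.1059]
tool_rot: [-180.0, 0.0, 140.0]
contact_force: [-4.0, -0.3, 6.3]
finger_gap: 0.0151
grasp_force: 26.6
```

Run:
```python
from h import *
c=get_image("side");s=arm.get_state();print(s["time"],s["ee_pos"],s["finger_gap"],s["contact_force"],s["grasp_force"])
np.save("s5.npy",c["img"])
d=s["ee_pos"][:2]-AX;print((np.radians(B)-np.arctan2(d[1],d[0]))%6.2832,np.hypot(*d))
for n in ("screw_top","handle_mid"):print([(q["uv"],q["confidence"]) for q in finder.place_of(n,"side")])
ims=[cv2.resize(np.load(f"s{i}.npy")[195:285,310:375,::-1],None,fx=4,fy=5,interpolation=2) for i in (2,3,5)]
cv2.imwrite("pics/cmp3.png",np.hstack(ims))
```

```text
20.225 [ 0.56398463 -0.11032918  0.10591417] 0.015194758633439503 [-5.36270477 -0.52252548  6.03373366] 26.575649964989054
6.111023828200725 0.04483945409662266
[([350.9, 248.8], 0.79)]
[([424.4, 243.1], 0.66), ([328.2, 233.0], 0.55), ([307.3, 384.2], 0.32)]
```

View pics/cmp3.png

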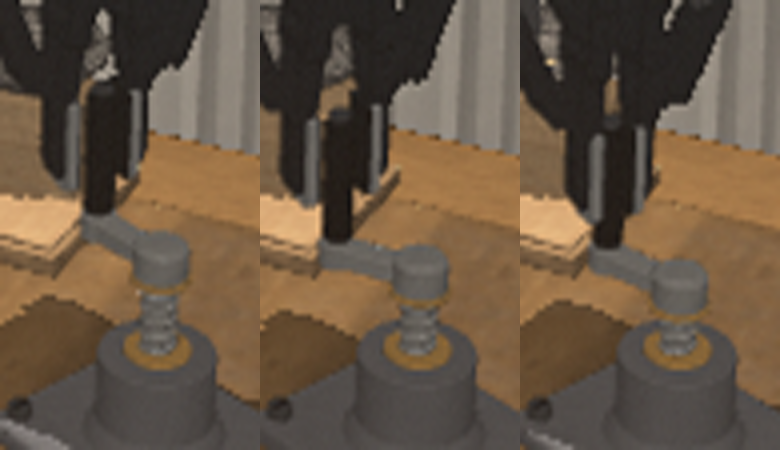

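The hub sits another ~3 px lower (row 246 to 261), which matches one thread. The handle is firmly gripped, so I'll hand in.

```bash
python3 -c "
from plant import order
print(order.hand_in())"
```

```text
the job is handed in; nothing more can be done
None
```

The job is handed in at about 20 s: the three keys were pressed in order, the screw visibly dropped one thread and was then turned one full turn forward, and the handle is still gripped; the hand-in gave no verdict.

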